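# Re-set a ratchet-propped ticket board to its second notch

### The arm

A 7-joint arm with a two-finger parallel gripper is mounted at the origin on the work surface. World frame = base frame: x ahead of the robot, y to its left, z up, the work surface at z = 0. Lengths are in m, angles in rad, forces in N, time in s.
With the tool pointing down it reaches from about 0.4 to 0.85 m from the base axis. Payload 10.4 kg.
Tool frame: the origin (TCP) lies midway between the tips of the shut fingers; the grasp point (between the pads) lies 19 mm behind it (manip.tcp_to_grasp is the distance from the TCP to the grasp point, in m); z points along the fingers, y is the line along which they close (so a half turn about z gives the same grasp; the last joint's range is limited). The gripper opens to 85 mm and grips with 20 to 120 N. Pads are 22 mm wide; open, the fingers measure 114 mm over their backs; the gripper's body (76 mm by 85 mm) begins 54 mm behind the grasp point. The pads swing forward as they close: fully open they stand 13 mm farther back than shut.
Start: joints at [-1.138, 0.332, -0.065, 1.46, 0.022, 1.35, -0.088], TCP at [0.275, 0.561, 0.231] pointing down, gripper open.
Joint ranges: [-2.6, 2.6], [-0.5, 2.12], [-1.47, 1.34], [0.16, 2.42], [-1.27, 4.41], [0.06, 2.06], [-2.6, 2.6]. Speed limits (rad/s): [2.22, 2.22, 2.79, 2.79, 3.14, 3.14, 3.14].

### API

Orientations are given as a unit quaternion [x, y, z, w].
In Python, from workcell import manip gives the robot as it stands.
- The arm moves only by the shell command python3 -m jog 'ROWS' [FORCE]. ROWS is a JSON object of lists of equal length, an entry for each row: "offset": the shift along the world's x, y, z in m, a list of three; "yaw": the turn about the world's z in degrees; "jaw": the closure, from 0 (fully open) to 1 (shut). A call has 1 to 20 rows; each row shifts and turns the commanded pose from where the row before left it; what a row does not reach is not made up. A row lasts 1/12 s, in which the tool goes at most 41.7 mm and 7.16 degrees, less where a joint would pass 70% of its speed; a pose out of reach is approached as far as the arm can. A call is refused whole if a number of a shift passes 0.0417 or a number of a turn 7.16, either way. A call with a gripper value outside its range is refused whole. The fingers move at their own pace and stop on an object; FORCE is the grip in N (left out, the last holds). Time passes only in rows, so rows that do not move let the fingers close. It gives the time, the measured TCP pose, the force, the opening and the grip force at its end, in the units of the state.
- manip.get_obs(): the state, without advancing time (a new reading comes with each control period).
- manip.camera(name): name is "scene" or "side" or "wrist"; returns a dict with "frame" (420x560x3 uint8, red, green, blue), "camera_matrix" (3x3 intrinsics, pixels), "distortion" ([k1, k2, p1, p2, k3] as OpenCV has them; the pictures are not rectified), "eye" and "attitude" of the camera in the world; the wrist camera has in their place "hand_eye" (4x4, takes a point from camera to tool coordinates, whose origin is the TCP and whose axes are the flange's). Camera axes: x right, y up, looking along -z (the intrinsics and any distortion apply to the point x, -y, -z); pixel columns grow to the right and rows downward; lengths in m; the calibration is good to about 2 mm. A picture is of the moment at which its call begins: read the wrist's pose just before it. There is no depth.
- manip.hand_in(): hands the job in; it is judged then, once.
Trained networks look in a picture, given as the dict that the camera call returned (one of the last four; its "shot" number tells which), for a name from the list of things; names that differ only in an ending like _2 or _b are one class to them, and where a whole thing is asked for, a point or a joint stands for the part that bears it (a point fixed in the world has none). Each returns a list of dicts, best first, with "score" (0 to 1); they miss things now and then, are a little off and sometimes report something else, mostly with a low value. They report only what shows in the picture. A call takes as long as a camera call.
- manip.masks_of(picture, name): "region" (420x560 bool, what is visible of it).
- manip.tip_of(picture, name): "at" ([x, y, z] in m, in world coordinates, good to about 4 mm: a listed point, or the origin of a listed thing).
The state is a dict: "clock": time; "joint_pos": joint angles; "joint_velocities": joint speeds; "tau": joint torques, N m; "position": TCP position; "ee_rot": TCP orientation; "ft_force": force on the tool from outside, world axes, zero at the start; "torque": the same for the moment, N m; "grip_width": opening from 0.0 (shut) to 1.0 (fully open); "grasp_force": force on a finger pad.
Only numpy, scipy, OpenCV 4.12 (cv2) and the standard library are available. Lean on these libraries where they do the work, as an engineer would, in place of code of your own. Each camera call takes 0.05 s, during which the arm holds its last target. There are 200 camera calls.

### The job

The ticket board by the scale indicator is propped too steep: bring it down so that it rests, propped by its pawl, in the second notch from the bottom (the green tooth). It cannot simply be pushed down: lift it by the red bar through its remaining notches until it comes firmly but gently against the rubber top stop, which flips the pawl clear, lower it softly until it lies fully flat, raise it again to the second notch and let go. Do not force the board, ratchet or stop, do not let it drop, and leave everything else on the table where it is.

Things in the scene. Friction and masses are not known exactly. Their poses are not given: they have to be found in the camera images.
- stand: Grey base plate of the ticket-board stand, fixed to the table, 245 x 340 x 10 mm. Origin on the table straight below the middle of the hinge line; x points level from the hinge towards the board's bar end (away from the robot), y along the hinge line towards the side with the ratchet, z up.
- hinge (a point): Middle of the board's hinge line, 60 mm above the table, straight over the stand's origin; the bar end of the board swings up about the stand's y direction here. The hinge is damped, but a board let go high still falls hard; keep the last of the way down below about 0.5 rad/s.
- board: Plywood board, 190 mm from hinge to edge, 256 mm wide, 10 mm thick, 0.5 to 0.7 kg. Origin on the hinge middle, x along the board to the bar, z out of its upper face. Its brass pawl has an over-centre spring: it stays on the teeth, or flipped clear. On the teeth, lifting clicks over them with little force and lowering is blocked at the next tooth below.
- bar (a point): Centre of the red lifting bar, round, 14 mm thick, 150 mm long along the hinge direction, 250 mm from the hinge in the board's middle plane; flat, it is 60 mm above the table. Two arms 10 mm wide hold it 60 mm either side of its centre: between them 110 mm of bar is free, with a gap of about 57 mm to the board's edge. Lifting takes 2 to 5 N.
- board_angle (a joint): Board angle above flat, rad: 0 = flat on its rests, growing as the bar end rises. Resting angles in the notches, from the bottom: 0.236, 0.419, 0.602, 0.786, 0.970; it starts in the third. The pawl drops in once the board is 0.03 above a resting angle ; so raise 0.04 to 0.12 past it, then lower onto it. The board meets the top stop somewhere from 1.17 to 1.33.
- ratchet: Toothed quadrant fixed to the stand, 152 mm to +y of its middle, radius 102 mm; origin on the hinge middle. Five teeth, second from the bottom green. Its top carries a yellow cam plate with a black rubber buffer (the top stop), clamped at a setting that varies and is not measured: feel for it. A flipped pawl goes back onto the teeth in the last 0.03 rad above flat, by the board's weight.
- stop_pivot (a point): On the hinge line at the ratchet; the yellow stop plate is clamped here. Its cam flips the pawl clear just before the board meets the rubber buffer, which then pushes back some 4 to 6 N more at the bar per further mm: a rise of 6 to 12 N at the bar means done, above about 22 N it is overloaded. Likewise never press down hard on a tooth.
- weight_large: Bystander: brass test weight, 42 mm across, 62 mm tall with a waisted knob, origin under its base.
- weight_small: Bystander: steel test weight, 32 mm across, 46 mm tall, origin under its base.
- screwdriver: Bystander: screwdriver with yellow handle lying on the table, 170 mm long along its x, 30 mm high at most.
- tape: Bystander: yellow tape measure, 62 x 36 x 58 mm tall, origin under its base.
- mug: Bystander: white mug, 80 mm across, 92 mm tall, origin under its base.
- stapler: Bystander: red and black stapler, 145 x 36 x 45 mm tall, origin under its base.

How it is judged:
By the outcome, as a careful person would: the job done as asked, in the order asked, and still so for the second after the job is handed in, with the robot touching nothing.
It also fails if it takes over 72 s, if anything falls off the work surface, if the arm or the gripper's body presses on something with over 40 N, if the wrist force passes 120 N, or if a joint passes its speed limit or range.

## Working session

There is one attempt and no reset: what is moved stays moved. The work goes in short steps, Python scripts to look and compute and a shell command to move; the robot and the scene stay as the last step left them, time stands still between calls to the robot, and variables do not carry over. Pictures are saved under pics/ and viewed, at most 10 in all, crops included, and the job is handed in when it is done.

```bash
mkdir -p pics; ls
cat > h.py <<'E'
from workcell import manip
import numpy as np, cv2
from scipy.spatial.transform import Rotation as R
def tips(cam,names):
    p=manip.camera(cam)
    cv2.imwrite(f'pics/{cam}_{p["shot"]}.png',p['frame'][:,:,::-1]); print(cam,p['shot'])
    for n in names:
        r=manip.tip_of(p,n)
        print(n,[(round(d['score'],2),np.round(d['at'],4).tolist()) for d in r[:2]])
    return p
E
python3 - <<'E'
from h import *
o=manip.get_obs(); print({k:np.round(v,3).tolist() for k,v in o.items()}, manip.tcp_to_grasp)
for c in ['scene','side']:
    p=tips(c,['stand','hinge','bar','board','ratchet','stop_pivot','weight_large','weight_small','screwdriver','tape','mug','stapler'])
    print(p['eye'],p['attitude'])
E
```

```text
pics
{'clock': 0.0, 'joint_pos': [-1.138, 0.333, -0.065, 1.461, 0.022, 1.35, -0.089], 'joint_velocities': [-0.001, 0.0, 0.001, -0.0, 0.001, 0.001, 0.001], 'tau': [0.0, -62.543, 0.05, -39.162, 0.016, 0.01, 0.0], 'position': [0.275, 0.561, 0.231], 'ee_rot': [0.226, 0.974, -0.001, -0.0], 'ft_force': [-0.141, 0.297, 0.331], 'torque': [-0.001, -0.023, -0.03], 'grasp_force': 0.0, 'grip_width': 1.001} 0.0187
scene 1
stand [(0.83, [0.4308, 0.0681, -0.0056])]
hinge [(0.56, [0.4289, 0.0651, 0.0603])]
bar [(0.83, [0.6288, 0.1183, 0.199])]
board [(0.69, [0.4305, 0.0685, 0.061])]
ratchet []
stop_pivot []
weight_large [(0.75, [0.625, -0.1302, 0.0005])]
weight_small [(0.43, [0.7196, -0.1006, -0.0011])]
screwdriver [(0.74, [0.4752, 0.3283, 0.0002])]
tape [(0.52, [0.2961, -0.3931, 0.0008])]
mug [(0.63, [0.4225, 0.5623, 0.0044])]
stapler [(0.8, [0.4622, -0.5648, 0.0013])]
[1.09751456 0.76663839 0.95344733] [0.13760495 0.38597905 0.863996   0.29256786]
side 2
stand [(0.58, [0.4327, 0.0652, 0.0026])]
hinge [(0.94, [0.4316, 0.0661, 0.0606]), (0.17, [0.4232, 0.5593, -0.0018])]
bar [(0.62, [0.6298, 0.1144, 0.2012])]
board [(0.95, [0.4342, 0.0653, 0.0601])]
ratchet []
stop_pivot [(0.83, [0.3936, 0.214, 0.0599])]
weight_large [(0.74, [0.6229, -0.1236, 0.0017])]
weight_small [(0.67, [0.7187, -0.0985, -0.004])]
screwdriver [(0.4, [0.4777, 0.3284, -0.0001])]
tape [(0.7, [0.289, -0.3917, 0.001])]
mug [(0.6, [0.4236, 0.5616, -0.0038])]
stapler [(0.91, [0.4625, -0.5606, -0.0017]), (0.45, [0.2847, -0.3918, 0.0013])]
[-0.37006879 -1.06205347  0.89846935] [ 0.45893878 -0.161138   -0.29615624  0.82201048]
```

View pics/scene_1.png

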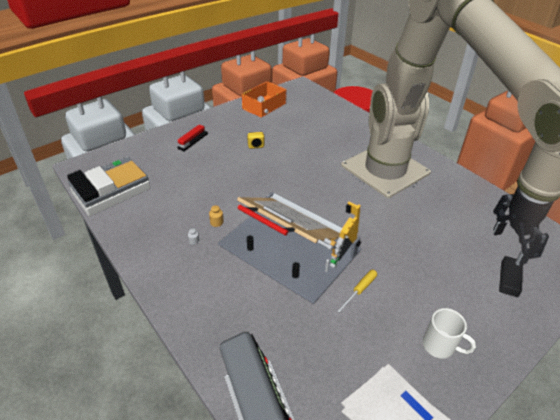

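View pics/side_2.png

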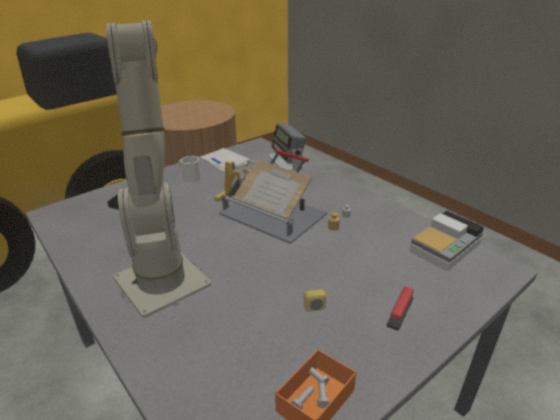

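The board is propped at about 0.60 rad and the bar is at about (0.629, 0.116, 0.200), heading about 14°. In the scene picture the bar is at px (262,220) and the yellow cam at (348,225). In the side picture the red bar is at px (290,153). The way over is clear if I stay high, so I'm moving above the bar.

```bash
python3 -m jog '{"offset":[[0.01,-0.012,0.03],[0.018,-0.023,0.03],[0.018,-0.023,0.03],[0.018,-0.023,0],[0.018,-0.023,0],[0.018,-0.023,0],[0.018,-0.023,0],[0.018,-0.023,0],[0.018,-0.023,0],[0.018,-0.023,0],[0.018,-0.023,0],[0.018,-0.023,0],[0.018,-0.023,0],[0.018,-0.023,0],[0.018,-0.023,0],[0.018,-0.023,0],[0.018,-0.023,0],[0.018,-0.023,0],[0.018,-0.023,0],[0.018,-0.018,0]],"yaw":[-2.5,-2.5,-2.5,-2.5,-2.5,-2.5,-2.5,-2.5,-2.5,-2.5,-2.5,-2.5,-2.5,-2.5,-2.5,-2.5,-2.5,-2.5,-2.5,-2.5],"jaw":[0,0,0,0,0,0,0,0,0.4,0.4,0.4,0.4,0.4,0.4,0.4,0.4,0.4,0.4,0.4,0.4]}' 40
python3 - <<'E'
from h import *
o=manip.get_obs(); print({k:np.round(o[k],3).tolist() for k in ('clock','position','ee_rot','joint_pos','grip_width','ft_force')})
r=R.from_quat(o['ee_rot']); print(r.as_matrix().round(3))
p=tips('wrist',['hinge','bar','board','stop_pivot','ratchet'])
m=manip.masks_of(p,'bar')
T=p['hand_eye'];print(np.round(T,3), [ (d['score'],d['region'].sum(), np.argwhere(d['region']).mean(0)[::-1]) for d in m[:2]])
tips('scene',['bar','board']);tips('side',['bar','hinge'])
E
```

```text
clock: 2.97
position: [0.6278, 0.1152, 0.3213]
ee_rot: [0.618, 0.786, 0.0, 0.0]
ft_force: [0.1, 0.2, 0.5]
grip_width: 0.602
grasp_force: 0.0
{'clock': 2.967, 'position': [0.628, 0.115, 0.321], 'ee_rot': [0.618, 0.786, 0.0, 0.0], 'joint_pos': [-0.532, 0.342, 0.38, 1.291, -0.124, 1.531, 0.072], 'grip_width': 0.602, 'ft_force': [0.148, 0.208, 0.549]}
[[-0.237  0.972  0.001]
 [ 0.972  0.237 -0.   ]
 [-0.     0.001 -1.   ]]
wrist 3
hinge [(0.88, [0.4278, 0.065, 0.0626])]
bar [(0.9, [0.6287, 0.1174, 0.2043])]
board [(0.72, [0.4315, 0.0651, 0.06])]
stop_pivot [(0.89, [0.3947, 0.2131, 0.0548])]
ratchet [(0.51, [0.7205, -0.0991, -0.0001])]
[[ 0.001  0.963  0.27   0.068]
 [ 1.    -0.001  0.    -0.001]
 [ 0.001  0.27  -0.963 -0.142]
 [ 0.     0.     0.     1.   ]] [(0.73, np.int64(27750), array([190.72025225, 161.53790991]))]
scene 4
bar [(0.97, [0.6289, 0.1194, 0.2002])]
board [(0.61, [0.4284, 0.0692, 0.06])]
side 5
bar [(0.93, [0.629, 0.1166, 0.2008]), (0.71, [0.4331, 0.0658, 0.0569])]
hinge [(0.81, [0.4326, 0.0701, 0.0562])]
```

View pics/wrist_3.png

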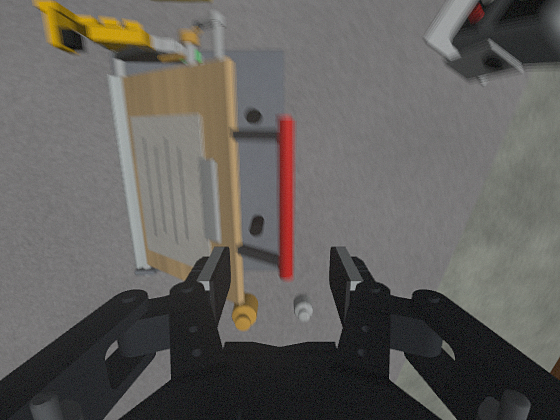

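The wrist view shows the red bar from px (287,117) to (287,278), its arms at (255,133) and (260,256), and the finger midline at about px 282, so I'm well aligned. Descending now, then partly closing.

```bash
python3 -m jog '{"offset":[[0.001,0.002,-0.008],[0,0,-0.011],[0,0,-0.011],[0,0,-0.011],[0,0,-0.011],[0,0,-0.011],[0,0,-0.011],[0,0,-0.011],[0,0,-0.011],[0,0,-0.011],[0,0,-0.011],[0,0,-0.011],[0,0,-0.007],[0,0,-0.005],[0,0,0],[0,0,0],[0,0,0],[0,0,0]],"yaw":[0.4,0,0,0,0,0,0,0,0,0,0,0,0,0,0,0,0,0],"jaw":[0.4,0.4,0.4,0.4,0.4,0.4,0.4,0.4,0.4,0.4,0.4,0.4,0.4,0.4,0.7,0.7,0.7,0.7]}' 30
python3 -c "
from h import *
tips('wrist',['bar'])"
```

```text
clock: 5.12
position: [0.6283, 0.1195, 0.1807]
ee_rot: [0.614, 0.79, 0.001, 0.0]
ft_force: [0.7, 0.7, 0.4]
grip_width: 0.298
grasp_force: 0.0
wrist 6
bar [(0.63, [0.6304, 0.1177, 0.2028])]
```

View pics/wrist_6.png

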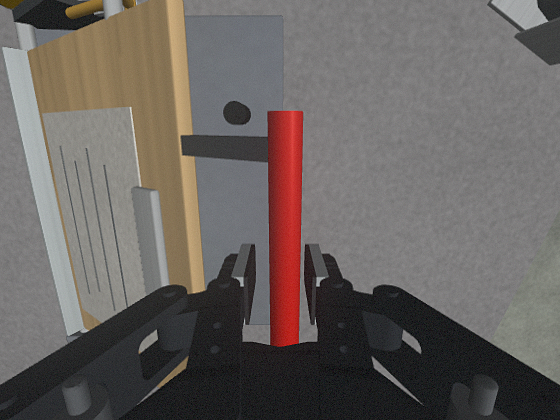

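The bar at px 286 sits between the pads at 250 and 312, about 1.5 mm off centre. I'll shift and close.

```bash
python3 -m jog '{"offset":[[0.0015,0,0],[0,0,0],[0,0,0],[0,0,0],[0,0,0],[0,0,0],[0,0,0]],"yaw":[0,0,0,0,0,0,0],"jaw":[0.75,0.8,0.84,0.88,1,1,1]}' 40
python3 - <<'E'
import numpy as np
from h import *
o=manip.get_obs();P=o['position'];print(o['grip_width'],np.round(P,4),np.round(o['ft_force'],2))
E
```

```text
clock: 5.8
position: [0.6303, 0.1196, 0.1807]
ee_rot: [0.614, 0.79, 0.001, 0.001]
ft_force: [4.5, 1.3, 2.0]
grip_width: 0.149
grasp_force: 39.0
0.14918857547869893 [0.6303 0.1196 0.1807] [4.5  1.33 1.95]
```

```bash
cat >> h.py <<'E'
A=np.radians(14.1); H=np.array([.430,.0665,.060]); u=np.array([np.cos(A),np.sin(A),0]); z=np.array([0,0,1.])
def bar(t): return H+.25*(np.cos(t)*u+np.sin(t)*z)
def rows(ts):
    B=np.array([bar(t) for t in ts]); c=np.round(B-B[0],4)
    print('['+','.join('[%g,%g,%g]'%tuple(d) for d in np.round(np.diff(c,axis=0),4))+']',len(ts)-1)
def st():
    o=manip.get_obs();d=o['position']-H;f=o['ft_force'];s=d@u;h=d[2]+.0209;t=np.arctan2(h,s)
    print('t=%.1f theta=%.4f r=%.4f zth=%.4f ftan=%.1f frad=%.1f'%(o['clock'],t,np.hypot(h,s),np.arcsin(h/.25),f@(-np.sin(t)*u+np.cos(t)*z),f@(np.cos(t)*u+np.sin(t)*z)),np.round(f,1),'yoff %.4f'%(d@np.cross(z,u)),'grip %.1f'%o['grasp_force'])
E
python3 - <<'E'
from h import *
st()
rows(np.linspace(.602,1.082,17)); rows(np.linspace(1.08,1.36,29))
E
```

```text
t=5.8 theta=0.5994 r=0.2510 zth=0.6020 ftan=-1.0 frad=5.0 [4.5 1.3 2. ] yoff 0.0027 grip 39.0
[[-0.0042,-0.0011,0.0061],[-0.0044,-0.0011,0.006],[-0.0045,-0.0011,0.0058],[-0.0048,-0.0012,0.0057],[-0.0049,-0.0012,0.0056],[-0.005,-0.0013,0.0054],[-0.0052,-0.0013,0.0052],[-0.0054,-0.0013,0.0051],[-0.0055,-0.0014,0.0049],[-0.0056,-0.0014,0.0048],[-0.0058,-0.0015,0.0045],[-0.0059,-0.0015,0.0044],[-0.006,-0.0015,0.0042],[-0.0062,-0.0015,0.004],[-0.0062,-0.0016,0.0038],[-0.0064,-0.0016,0.0037]] 16
[[-0.0021,-0.0005,0.0012],[-0.0022,-0.0006,0.0011],[-0.0022,-0.0005,0.0011],[-0.0021,-0.0006,0.0011],[-0.0022,-0.0005,0.0011],[-0.0022,-0.0006,0.0011],[-0.0022,-0.0005,0.001],[-0.0023,-0.0006,0.001],[-0.0022,-0.0005,0.001],[-0.0022,-0.0006,0.001],[-0.0023,-0.0006,0.0009],[-0.0022,-0.0005,0.0009],[-0.0023,-0.0006,0.0009],[-0.0023,-0.0006,0.0009],[-0.0022,-0.0005,0.0008],[-0.0023,-0.0006,0.0009],[-0.0023,-0.0006,0.0008],[-0.0023,-0.0006,0.0007],[-0.0023,-0.0006,0.0008],[-0.0024,-0.0005,0.0007],[-0.0023,-0.0006,0.0007],[-0.0023,-0.0006,0.0007],[-0.0024,-0.0006,0.0007],[-0.0023,-0.0006,0.0006],[-0.0024,-0.0006,0.0006],[-0.0023,-0.0006,0.0006],[-0.0024,-0.0006,0.0005],[-0.0023,-0.0006,0.0006]] 28
```

```bash
python3 -m jog '{"offset":[[-0.0042,-0.0011,0.0061],[-0.0044,-0.0011,0.006],[-0.0045,-0.0011,0.0058],[-0.0048,-0.0012,0.0057],[-0.0049,-0.0012,0.0056],[-0.005,-0.0013,0.0054],[0,0,0]],"yaw":[0,0,0,0,0,0,0],"jaw":[1,1,1,1,1,1,1]}' 40; python3 -c "
from h import *
st()"
```

```text
clock: 6.38
position: [0.6023, 0.1124, 0.2164]
ee_rot: [0.614, 0.789, 0.001, 0.001]
ft_force: [5.2, 0.5, 3.1]
grip_width: 0.147
grasp_force: 40.5
t=6.4 theta=0.7825 r=0.2515 zth=0.7883 ftan=-1.4 frad=5.8 [5.2 0.5 3.1] yoff 0.0026 grip 40.5
```

```bash
python3 -m jog '{"offset":[[-0.0042,-0.0011,0.0054],[-0.0054,-0.0013,0.0053],[-0.0055,-0.0014,0.0049],[-0.0056,-0.0014,0.0048],[-0.0058,-0.0015,0.0045],[-0.0059,-0.0015,0.0044],[-0.006,-0.0015,0.0042],[-0.0062,-0.0015,0.004],[0,0,0]],"yaw":[0,0,0,0,0,0,0,0,0],"jaw":[1,1,1,1,1,1,1,1,1]}' 40; python3 -c "
from h import *
st()"
```

```text
clock: 7.13
position: [0.5581, 0.1012, 0.2542]
ee_rot: [0.614, 0.789, 0.002, 0.001]
ft_force: [6.6, -0.0, 8.2]
grip_width: 0.144
grasp_force: 40.2
t=7.1 theta=1.0180 r=0.2528 zth=1.0361 ftan=-1.2 frad=10.4 [ 6.6 -0.   8.2] yoff 0.0024 grip 40.2
```

```bash
python3 -m jog '{"offset":[[0.001,0.0002,0.002],[0,0,0],[0,0,0]],"yaw":[0,0,0],"jaw":[1,1,1]}' 40; python3 -c "
from h import *
st();o=manip.get_obs();print(np.round(o['torque'],2))"
```

```text
clock: 7.38
position: [0.5584, 0.1013, 0.2541]
ee_rot: [0.614, 0.789, 0.0, 0.0]
ft_force: [4.5, -0.4, 2.1]
grip_width: 0.151
grasp_force: 39.7
t=7.4 theta=1.0168 r=0.2528 zth=1.0349 ftan=-2.6 frad=4.0 [ 4.5 -0.4  2.1] yoff 0.0024 grip 39.7
[-0.15 -0.99  0.02]
```

```bash
python3 -m jog '{"offset":[[-0.0042,-0.001,0.0028],[-0.0043,-0.0011,0.0027],[-0.0043,-0.0011,0.0026],[-0.0044,-0.0011,0.0025],[0,0,0],[0,0,0]],"yaw":[0,0,0,0,0,0],"jaw":[1,1,1,1,1,1]}' 40; python3 -c "
from h import *
st();o=manip.get_obs();print(np.round(o['torque'],2))
for c in ['side','scene','wrist']: tips(c,['bar'])"
```

```text
clock: 7.88
position: [0.5408, 0.0968, 0.2648]
ee_rot: [0.614, 0.789, -0.0, 0.0]
ft_force: [3.5, -1.8, 0.9]
grip_width: 0.145
grasp_force: 40.1
t=7.9 theta=1.1001 r=0.2532 zth=1.1261 ftan=-2.2 frad=2.2 [ 3.5 -1.8  0.9] yoff 0.0024 grip 40.1
[-0.42 -0.98 -0.  ]
side 7
bar [(0.63, [0.5395, 0.0915, 0.2843])]
scene 8
bar [(0.89, [0.5394, 0.0979, 0.2845])]
wrist 9
bar [(0.64, [0.539, 0.0929, 0.2842])]
```

```bash
python3 -m jog '{"offset":[[-0.0022,-0.0005,0.0011],[-0.0022,-0.0006,0.0011],[-0.0022,-0.0005,0.0011],[-0.0022,-0.0006,0.0011],[-0.0022,-0.0006,0.001],[0,0,0],[0,0,0]],"yaw":[0,0,0,0,0,0,0],"jaw":[1,1,1,1,1,1,1]}' 40; python3 -c "
from h import *
st()"
```

```text
clock: 8.77
position: [0.5301, 0.0941, 0.2702]
ee_rot: [0.614, 0.789, 0.0, 0.0]
ft_force: [5.1, -3.5, 1.3]
grip_width: 0.151
grasp_force: 40.0
t=8.8 theta=1.1486 r=0.2534 zth=1.1798 ftan=-3.2 frad=2.9 [ 5.1 -3.5  1.3] yoff 0.0024 grip 40.0
```

```bash
python3 -m jog '{"offset":[[-0.0020,-0.0010,0.0009],[-0.0022,-0.0010,0.0009],[0,0,0],[0,0,0]],"yaw":[0,0,0,0],"jaw":[1,1,1,1]}' 40; python3 -c "
from h import *
st()"; python3 -m jog '{"offset":[[-0.0022,-0.0005,0.0009],[-0.0022,-0.0006,0.0009],[0,0,0],[0,0,0]],"yaw":[0,0,0,0],"jaw":[1,1,1,1]}' 40; python3 -c "
from h import *
st()"
```

```text
clock: 9.1
position: [0.526, 0.093, 0.2723]
ee_rot: [0.613, 0.79, 0.001, 0.0]
ft_force: [4.5, 0.7, 5.9]
grip_width: 0.146
grasp_force: 40.1
t=9.1 theta=1.1675 r=0.2536 zth=1.2027 ftan=-1.9 frad=7.2 [4.5 0.7 5.9] yoff 0.0023 grip 40.1
clock: 9.43
position: [0.5217, 0.0918, 0.2744]
ee_rot: [0.613, 0.79, 0.001, 0.0]
ft_force: [4.4, 0.3, 6.5]
grip_width: 0.15
grasp_force: 40.1
t=9.4 theta=1.1868 r=0.2538 zth=1.2261 ftan=-1.6 frad=7.7 [4.4 0.3 6.5] yoff 0.0022 grip 40.1
```

```bash
python3 -m jog '{"offset":[[-0.0022,-0.0005,0.0016],[-0.0023,-0.0006,0.0008],[0,0,0],[0,0,0]],"yaw":[0,0,0,0],"jaw":[1,1,1,1]}' 40; python3 -c "
from h import *
st()"; python3 -m jog '{"offset":[[-0.0022,-0.0005,0.0009],[-0.0022,-0.0006,0.0008],[0,0,0],[0,0,0]],"yaw":[0,0,0,0],"jaw":[1,1,1,1]}' 40; python3 -c "
from h import *
st()"
```

```text
clock: 9.77
position: [0.5168, 0.0905, 0.2764]
ee_rot: [0.614, 0.79, 0.0, -0.0]
ft_force: [4.6, 2.1, 4.2]
grip_width: 0.15
grasp_force: 39.9
t=9.8 theta=1.2081 r=0.2538 zth=1.2502 ftan=-3.2 frad=5.6 [4.6 2.1 4.2] yoff 0.0022 grip 39.9
clock: 10.1
position: [0.5124, 0.0895, 0.2782]
ee_rot: [0.614, 0.79, 0.0, 0.0]
ft_force: [4.0, 2.6, 6.3]
grip_width: 0.149
grasp_force: 39.8
t=10.1 theta=1.2273 r=0.2540 zth=1.2748 ftan=-2.1 frad=7.4 [4.  2.6 6.3] yoff 0.0022 grip 39.8
```

```bash
python3 -m jog '{"offset":[[-0.0022,-0.0006,0.0014],[-0.0022,-0.0006,0.0008],[0,0,0],[0,0,0]],"yaw":[0,0,0,0],"jaw":[1,1,1,1]}' 40; python3 -c "
from h import *
st()"
```

```text
clock: 10.43
position: [0.5077, 0.0882, 0.28]
ee_rot: [0.613, 0.79, 0.0, -0.0]
ft_force: [3.2, 2.8, 3.7]
grip_width: 0.146
grasp_force: 39.5
t=10.4 theta=1.2478 r=0.2540 zth=1.2999 ftan=-2.4 frad=4.7 [3.2 2.8 3.7] yoff 0.0021 grip 39.5
```

```bash
python3 -m jog '{"offset":[[-0.0021,-0.0006,0.0009],[0,0,0],[0,0,0]],"yaw":[0,0,0],"jaw":[1,1,1]}' 40; python3 -c "
from h import *
st()"
```

```text
clock: 10.68
position: [0.5056, 0.0877, 0.2809]
ee_rot: [0.613, 0.79, 0.0, -0.0]
ft_force: [1.6, 2.8, 3.6]
grip_width: 0.144
grasp_force: 39.5
t=10.7 theta=1.2570 r=0.2542 zth=1.3141 ftan=-1.0 frad=4.1 [1.6 2.8 3.6] yoff 0.0021 grip 39.5
```

```bash
python3 -m jog '{"offset":[[-0.0022,-0.0006,0.0009],[0,0,0],[0,0,0]],"yaw":[0,0,0],"jaw":[1,1,1]}' 40; python3 -c "
from h import *
st()"; python3 -m jog '{"offset":[[-0.0022,-0.0006,0.0008],[0,0,0],[0,0,0]],"yaw":[0,0,0],"jaw":[1,1,1]}' 40; python3 -c "
from h import *
st()"
```

```text
clock: 10.93
position: [0.5034, 0.087, 0.2817]
ee_rot: [0.614, 0.79, -0.0, -0.0]
ft_force: [1.8, 5.1, 3.0]
grip_width: 0.141
grasp_force: 39.5
t=10.9 theta=1.2666 r=0.2542 zth=1.3261 ftan=-2.0 frad=3.7 [1.8 5.1 3. ] yoff 0.0020 grip 39.5
clock: 11.18
position: [0.5012, 0.0865, 0.2824]
ee_rot: [0.613, 0.79, -0.0, -0.0]
ft_force: [1.5, 4.7, 1.7]
grip_width: 0.146
grasp_force: 39.5
t=11.2 theta=1.2759 r=0.2542 zth=1.3381 ftan=-2.0 frad=2.4 [1.5 4.7 1.7] yoff 0.0020 grip 39.5
```

```bash
python3 -m jog '{"offset":[[-0.0023,0.0002,0.0008],[0,0,0],[0,0,0]],"yaw":[0,0,0],"jaw":[1,1,1]}' 40; python3 -c "
from h import *
st()"; python3 -m jog '{"offset":[[-0.0022,-0.0006,0.0007],[0,0,0],[0,0,0]],"yaw":[0,0,0],"jaw":[1,1,1]}' 40; python3 -c "
from h import *
st()"
```

```text
clock: 11.43
position: [0.4989, 0.0859, 0.2833]
ee_rot: [0.614, 0.789, -0.0, -0.0]
ft_force: [1.1, 2.3, 2.4]
grip_width: 0.149
grasp_force: 39.5
t=11.4 theta=1.2858 r=0.2544 zth=1.3541 ftan=-0.9 frad=2.7 [1.1 2.3 2.4] yoff 0.0021 grip 39.5
clock: 11.68
position: [0.4968, 0.0854, 0.2839]
ee_rot: [0.614, 0.789, -0.0, 0.0]
ft_force: [2.5, 1.9, -0.2]
grip_width: 0.144
grasp_force: 39.6
t=11.7 theta=1.2945 r=0.2545 zth=1.3667 ftan=-2.9 frad=0.6 [ 2.5  1.9 -0.2] yoff 0.0021 grip 39.6
```

```bash
python3 -m jog '{"offset":[[-0.0022,-0.0006,0.0007],[0,0,0],[0,0,0]],"yaw":[0,0,0],"jaw":[1,1,1]}' 40; python3 -c "
from h import *
st()"
```

```text
clock: 11.93
position: [0.4958, 0.0851, 0.2844]
ee_rot: [0.614, 0.79, 0.001, 0.001]
ft_force: [12.0, 3.9, -7.0]
grip_width: 0.147
grasp_force: 39.8
t=11.9 theta=1.2992 r=0.2547 zth=1.3776 ftan=-14.0 frad=-3.3 [12.   3.9 -7. ] yoff 0.0021 grip 39.8
```

```bash
python3 -m jog '{"offset":[[-0.0015,-0.0004,0.0005],[0,0,0],[0,0,0]],"yaw":[0,0,0],"jaw":[1,1,1]}' 40; python3 -c "
from h import *
st()"
```

```text
clock: 12.18
position: [0.4951, 0.085, 0.2847]
ee_rot: [0.614, 0.79, 0.001, 0.002]
ft_force: [18.7, 5.7, -11.8]
grip_width: 0.146
grasp_force: 39.6
t=12.2 theta=1.3019 r=0.2547 zth=1.3821 ftan=-22.0 frad=-6.2 [ 18.7   5.7 -11.8] yoff 0.0021 grip 39.6
```

Stop felt: the rise at the bar was about 20 N, at the upper end of what is allowed. Backing off and planning the way down from the measured arc.

```bash
python3 -m jog '{"offset":[[0.0022,0.0006,-0.0007],[0.0022,0.0006,-0.0007],[0,0,0]],"yaw":[0,0,0],"jaw":[1,1,1]}' 40
cat >> h.py <<'E'
C=H-.0019*u+(.0045-.0209)*z
def tcp(t): return C+.25*(np.cos(t)*u+np.sin(t)*z)
def rows2(ts):
    B=np.array([tcp(t) for t in ts]); c=np.round(B-B[0],4)
    print('['+','.join('[%g,%g,%g]'%tuple(d) for d in np.round(np.diff(c,axis=0),4))+']',len(ts)-1)
def st2():
    st(); d=manip.get_obs()['position']-C; print('phi=%.4f r=%.4f'%(np.arctan2(d[2],d@u),np.hypot(d[2],d@u)))
E
python3 - <<'E'
from h import *
st2(); d=manip.get_obs()['position']-C; t=np.arctan2(d[2],d@u)
rows2(np.arange(t,.95,-.025)); print(); rows2(np.arange(.95,-.03,-.03))
E
```

```text
clock: 12.43
position: [0.4977, 0.0856, 0.2838]
ee_rot: [0.614, 0.789, -0.0, -0.0]
ft_force: [0.9, 1.9, 1.4]
grip_width: 0.147
grasp_force: 40.8
t=12.4 theta=1.2910 r=0.2546 zth=1.3644 ftan=-0.9 frad=1.7 [0.9 1.9 1.4] yoff 0.0021 grip 40.8
phi=1.2788 r=0.2508
[[0.0058,0.0015,-0.0019],[0.0057,0.0014,-0.002],[0.0057,0.0014,-0.0022],[0.0056,0.0014,-0.0023],[0.0056,0.0014,-0.0024],[0.0055,0.0014,-0.0026],[0.0055,0.0014,-0.0028],[0.0053,0.0013,-0.0029],[0.0053,0.0014,-0.003],[0.0053,0.0013,-0.0031],[0.0051,0.0013,-0.0033],[0.0051,0.0013,-0.0035],[0.005,0.0012,-0.0035]] 13

[[0.0059,0.0015,-0.0045],[0.0057,0.0014,-0.0046],[0.0056,0.0014,-0.0048],[0.0054,0.0014,-0.005],[0.0053,0.0013,-0.0051],[0.0051,0.0013,-0.0053],[0.005,0.0012,-0.0055],[0.0048,0.0013,-0.0056],[0.0047,0.0011,-0.0058],[0.0045,0.0012,-0.0059],[0.0043,0.001,-0.006],[0.0041,0.0011,-0.0062],[0.004,0.001,-0.0063],[0.0038,0.0009,-0.0064],[0.0035,0.0009,-0.0065],[0.0034,0.0009,-0.0066],[0.0032,0.0008,-0.0068],[0.003,0.0007,-0.0068],[0.0028,0.0007,-0.0069],[0.0026,0.0007,-0.007],[0.0024,0.0006,-0.0071],[0.0022,0.0005,-0.0072],[0.002,0.0005,-0.0072],[0.0017,0.0005,-0.0073],[0.0016,0.0004,-0.0073],[0.0013,0.0003,-0.0074],[0.0012,0.0003,-0.0074],[0.0009,0.0002,-0.0074],[0.0007,0.0002,-0.0075],[0.0004,0.0001,-0.0075],[0.0003,0.0001,-0.0075],[0,0,-0.0075]] 32
```

```bash
python3 -m jog '{"offset":[[0.0058,0.0015,-0.0019],[0.0057,0.0014,-0.002],[0.0057,0.0014,-0.0022],[0.0056,0.0014,-0.0023],[0.0056,0.0014,-0.0024],[0.0055,0.0014,-0.0026],[0.0055,0.0014,-0.0028],[0.0053,0.0013,-0.0029],[0.0053,0.0014,-0.003],[0.0053,0.0013,-0.0031],[0,0,0]],"yaw":[0,0,0,0,0,0,0,0,0,0,0],"jaw":[1,1,1,1,1,1,1,1,1,1,1]}' 40; python3 -c "
from h import *
st2()"
```

```text
clock: 13.35
position: [0.5538, 0.1, 0.258]
ee_rot: [0.614, 0.79, -0.0, 0.0]
ft_force: [0.3, 1.2, 1.5]
grip_width: 0.146
grasp_force: 41.7
t=13.3 theta=1.0408 r=0.2538 zth=1.0671 ftan=0.3 frad=1.6 [0.3 1.2 1.5] yoff 0.0024 grip 41.7
phi=1.0252 r=0.2509
```

```bash
python3 -m jog '{"offset":[[0.0051,0.0013,-0.0033],[0.0051,0.0013,-0.0035],[0,0,0]],"yaw":[0,0,0],"jaw":[1,1,1]}' 40; python3 -c "
from h import *
st2()"
```

```text
clock: 13.6
position: [0.5641, 0.1026, 0.2515]
ee_rot: [0.614, 0.79, 0.0, 0.0]
ft_force: [2.2, 1.7, 1.8]
grip_width: 0.146
grasp_force: 41.7
t=13.6 theta=0.9917 r=0.2537 zth=1.0149 ftan=-1.2 frad=2.9 [2.2 1.7 1.8] yoff 0.0023 grip 41.7
phi=0.9755 r=0.2510
```

```bash
python3 -m jog '{"offset":[[0.005,0.0012,-0.0035],[0.0049,0.0012,-0.0038],[0,0,0]],"yaw":[0,0,0],"jaw":[1,1,1]}' 40; python3 -c "
from h import *
st2()"
```

```text
clock: 13.85
position: [0.574, 0.1051, 0.244]
ee_rot: [0.614, 0.79, 0.0, 0.0]
ft_force: [2.2, 2.2, 1.0]
grip_width: 0.145
grasp_force: 42.0
t=13.8 theta=0.9420 r=0.2534 zth=0.9609 ftan=-1.6 frad=2.3 [2.2 2.2 1. ] yoff 0.0024 grip 42.0
phi=0.9253 r=0.2509
```

```bash
python3 -m jog '{"offset":[[0.0047,0.0012,-0.0039],[0,0,0]],"yaw":[0,0],"jaw":[1,1]}' 40; python3 -c "
from h import *
st2()"
```

```text
clock: 14.02
position: [0.5786, 0.1063, 0.2402]
ee_rot: [0.614, 0.79, 0.0, 0.0]
ft_force: [2.0, 2.3, 0.5]
grip_width: 0.146
grasp_force: 42.2
t=14.0 theta=0.9180 r=0.2532 zth=0.9349 ftan=-1.7 frad=1.9 [2.  2.3 0.5] yoff 0.0024 grip 42.2
phi=0.9011 r=0.2508
```

The board went past 0.97 with no block, so the pawl has flipped clear. Continuing down at about 0.36 rad/s.

```bash
python3 -m jog '{"offset":[[0.0056,0.0014,-0.0048],[0.0054,0.0014,-0.005],[0.0053,0.0013,-0.0051],[0.0051,0.0013,-0.0053],[0.005,0.0012,-0.0055],[0.0048,0.0013,-0.0056],[0.0047,0.0011,-0.0058],[0.0045,0.0012,-0.0059],[0.0043,0.001,-0.006],[0.0041,0.0011,-0.0062],[0,0,0]],"yaw":[0,0,0,0,0,0,0,0,0,0,0],"jaw":[1,1,1,1,1,1,1,1,1,1,1]}' 40; python3 -c "
from h import *
st2()"
```

```text
clock: 14.93
position: [0.6284, 0.119, 0.1847]
ee_rot: [0.613, 0.79, 0.001, 0.001]
ft_force: [6.8, 4.8, 3.1]
grip_width: 0.143
grasp_force: 44.4
t=14.9 theta=0.6170 r=0.2517 zth=0.6217 ftan=-2.0 frad=8.1 [6.8 4.8 3.1] yoff 0.0026 grip 44.4
phi=0.5979 r=0.2506
```

```bash
python3 -m jog '{"offset":[[0.004,0.001,-0.0063],[0.0038,0.0009,-0.0064],[0.0035,0.0009,-0.0065],[0.0034,0.0009,-0.0066],[0.0032,0.0008,-0.0068],[0.003,0.0007,-0.0068],[0.0028,0.0007,-0.0069],[0.0026,0.0007,-0.007],[0.0024,0.0006,-0.0071],[0,0,0]],"yaw":[0,0,0,0,0,0,0,0,0,0],"jaw":[1,1,1,1,1,1,1,1,1,1]}' 40; python3 -c "
from h import *
st2()"
```

```text
clock: 15.77
position: [0.6581, 0.1266, 0.1247]
ee_rot: [0.613, 0.79, 0.002, 0.002]
ft_force: [13.1, 5.3, 3.2]
grip_width: 0.147
grasp_force: 46.1
t=15.8 theta=0.3480 r=0.2510 zth=0.3494 ftan=-1.7 frad=14.3 [13.1  5.3  3.2] yoff 0.0027 grip 46.1
phi=0.3286 r=0.2513
```

```bash
python3 -m jog '{"offset":[[0.003,0.0009,0],[0.0027,0.0007,-0.0072],[0.0025,0.0007,-0.0072],[0.0022,0.0006,-0.0073],[0.0018,0.0006,-0.0073],[0.0016,0.0004,-0.0074],[0.0014,0.0004,-0.0074],[0.001,0.0003,-0.0074],[0,0,0]],"yaw":[0,0,0,0,0,0,0,0,0],"jaw":[1,1,1,1,1,1,1,1,1]}' 40; python3 -c "
from h import *
st2()"
```

```text
clock: 16.52
position: [0.6709, 0.1299, 0.0719]
ee_rot: [0.614, 0.79, -0.001, -0.0]
ft_force: [-2.5, 3.2, -3.1]
grip_width: 0.148
grasp_force: 44.9
t=16.5 theta=0.1308 r=0.2512 zth=0.1314 ftan=-2.8 frad=-2.1 [-2.5  3.2 -3.1] yoff 0.0028 grip 44.9
phi=0.1121 r=0.2526
```

```bash
python3 -m jog '{"offset":[[0.0009,0.0002,-0.005],[0.0006,0.0002,-0.005],[0,0,0]],"yaw":[0,0,0],"jaw":[1,1,1]}' 40; python3 -c "
from h import *
st2()
for c in ['scene','side']: tips(c,['bar'])"
```

```text
clock: 16.77
position: [0.672, 0.1302, 0.0627]
ee_rot: [0.614, 0.79, -0.001, -0.001]
ft_force: [-6.7, 1.8, -2.0]
grip_width: 0.151
grasp_force: 44.6
t=16.8 theta=0.0941 r=0.2513 zth=0.0946 ftan=-1.4 frad=-6.2 [-6.7  1.8 -2. ] yoff 0.0028 grip 44.6
phi=0.0757 r=0.2528
scene 10
bar [(0.9, [0.6687, 0.1301, 0.0822])]
side 11
bar [(0.91, [0.6691, 0.1257, 0.0821]), (0.32, [0.4236, 0.5616, -0.0028])]
```

```bash
python3 -m jog '{"offset":[[-0.001,0,-0.0035],[0,0,-0.0035],[0,0,-0.0035],[0,0,-0.0025],[0,0,-0.0025],[0,0,-0.0015],[0,0,0]],"yaw":[0,0,0,0,0,0,0],"jaw":[1,1,1,1,1,1,1]}' 40; python3 -c "
from h import *
st2()"; python3 -m jog '{"offset":[[0,0,-0.0015],[0,0,-0.0015],[0,0,0]],"yaw":[0,0,0],"jaw":[1,1,1]}' 40; python3 -c "
from h import *
st2()"
```

```text
clock: 17.55
position: [0.6729, 0.1304, 0.0471]
ee_rot: [0.614, 0.79, 0.001, 0.001]
ft_force: [4.0, 1.6, -1.5]
grip_width: 0.143
grasp_force: 44.3
t=17.6 theta=0.0319 r=0.2513 zth=0.0320 ftan=-1.7 frad=4.2 [ 4.   1.6 -1.5] yoff 0.0028 grip 44.3
phi=0.0139 r=0.2531
clock: 17.8
position: [0.673, 0.1304, 0.0441]
ee_rot: [0.614, 0.79, 0.001, 0.001]
ft_force: [6.0, 1.3, -3.0]
grip_width: 0.146
grasp_force: 44.6
t=17.8 theta=0.0199 r=0.2513 zth=0.0200 ftan=-3.2 frad=6.1 [ 6.   1.3 -3. ] yoff 0.0028 grip 44.6
phi=0.0020 r=0.2531
```

```bash
python3 -m jog '{"offset":[[0.001,0.0002,-0.0012],[0,0,-0.001],[0,0,0]],"yaw":[0,0,0],"jaw":[1,1,1]}' 40; python3 -c "
from h import *
st2()"; python3 -m jog '{"offset":[[0,0,-0.001],[0,0,0]],"yaw":[0,0],"jaw":[1,1]}' 40; python3 -c "
from h import *
st2()"
```

```text
clock: 18.05
position: [0.673, 0.1304, 0.0414]
ee_rot: [0.614, 0.789, -0.0, 0.0]
ft_force: [3.0, 0.5, -2.4]
grip_width: 0.143
grasp_force: 44.5
t=18.1 theta=0.0090 r=0.2512 zth=0.0090 ftan=-2.4 frad=3.0 [ 3.   0.5 -2.4] yoff 0.0028 grip 44.5
phi=-0.0088 r=0.2531
clock: 18.22
position: [0.673, 0.1304, 0.0405]
ee_rot: [0.614, 0.789, -0.0, 0.0]
ft_force: [3.6, 1.3, -1.6]
grip_width: 0.147
grasp_force: 44.6
t=18.2 theta=0.0058 r=0.2512 zth=0.0058 ftan=-1.7 frad=3.8 [ 3.6  1.3 -1.6] yoff 0.0028 grip 44.6
phi=-0.0121 r=0.2532
```

```bash
python3 -m jog '{"offset":[[0,0,-0.001],[0,0,0]],"yaw":[0,0],"jaw":[1,1]}' 40; python3 -c "
from h import *
st2()"
```

```text
clock: 18.38
position: [0.673, 0.1304, 0.0396]
ee_rot: [0.614, 0.789, -0.0, 0.0]
ft_force: [2.9, -0.2, -2.0]
grip_width: 0.144
grasp_force: 44.6
t=18.4 theta=0.0022 r=0.2512 zth=0.0022 ftan=-2.0 frad=2.7 [ 2.9 -0.2 -2. ] yoff 0.0028 grip 44.6
phi=-0.0156 r=0.2532
```

```bash
for i in 1; do python3 -m jog '{"offset":[[0,0,-0.001],[0,0,0]],"yaw":[0,0],"jaw":[1,1]}' 40 | grep -E "pos|force"; done;  python3 -m jog '{"offset":[[0,0,-0.001],[0,0,0]],"yaw":[0,0],"jaw":[1,1]}' 40 | grep -E "pos|ft_force"
```

```text
position: [0.673, 0.1304, 0.0395]
ft_force: [-0.2, 0.1, 4.4]
grasp_force: 45.3
position: [0.6731, 0.1305, 0.0394]
ft_force: [-3.3, -1.1, 12.0]
```

```bash
python3 -m jog '{"offset":[[0,0,-0.001],[0,0,0]],"yaw":[0,0],"jaw":[1,1]}' 40 | grep -E "pos|ft_force"
```

```text
position: [0.6731, 0.1304, 0.0393]
ft_force: [-8.0, -0.8, 19.0]
```

Flat is found at TCP z = 0.0395. Relieving the press, then raising to about 0.50 rad.

```bash
python3 -m jog '{"offset":[[0,0,0.0015],[0,0,0.0015],[0,0,0],[0,0,0]],"yaw":[0,0,0,0],"jaw":[1,1,1,1]}' 40; python3 -c "
from h import *
st2(); rows(np.linspace(0,.5,21))
p=tips('wrist',['bar']);tips('side',['bar','board'])"
```

```text
clock: 19.22
position: [0.673, 0.1304, 0.0396]
ee_rot: [0.614, 0.79, -0.0, 0.0]
ft_force: [2.8, -1.3, 1.7]
grip_width: 0.148
grasp_force: 44.8
t=19.2 theta=0.0020 r=0.2513 zth=0.0020 ftan=1.7 frad=2.4 [ 2.8 -1.3  1.7] yoff 0.0028 grip 44.8
phi=-0.0158 r=0.2532
[[-0.0001,-0,0.0062],[-0.0002,-0.0001,0.0063],[-0.0004,-0.0001,0.0062],[-0.0005,-0.0001,0.0063],[-0.0007,-0.0002,0.0062],[-0.0008,-0.0002,0.0062],[-0.001,-0.0002,0.0061],[-0.0011,-0.0003,0.0062],[-0.0013,-0.0003,0.0061],[-0.0014,-0.0004,0.0061],[-0.0016,-0.0004,0.006],[-0.0017,-0.0004,0.006],[-0.0019,-0.0005,0.0059],[-0.002,-0.0005,0.0059],[-0.0021,-0.0005,0.0059],[-0.0023,-0.0006,0.0058],[-0.0025,-0.0006,0.0057],[-0.0025,-0.0007,0.0056],[-0.0027,-0.0006,0.0056],[-0.0029,-0.0008,0.0056]] 20
wrist 12
bar [(0.72, [0.6736, 0.1295, 0.0602])]
side 13
bar [(0.77, [0.6716, 0.1278, 0.0607])]
board [(0.97, [0.4344, 0.0648, 0.0606]), (0.62, [0.6709, 0.1298, 0.0609])]
```

Run:
```python
import cv2,glob
f=sorted(glob.glob('pics/wrist_*.png'),key=lambda s:int(s[11:-4]))[-1]
g=sorted(glob.glob('pics/side_*.png'),key=lambda s:int(s[10:-4]))[-1]
a=cv2.imread(f)
b=cv2.resize(cv2.imread(g)[130:250,190:340],None,fx=3.5,fy=3.5,interpolation=cv2.INTER_CUBIC)
cv2.imwrite('pics/flat.png',b); print(f,g,b.shape)
```

```text
pics/wrist_12.png pics/side_13.png (420, 525, 3)
```

View pics/flat.png

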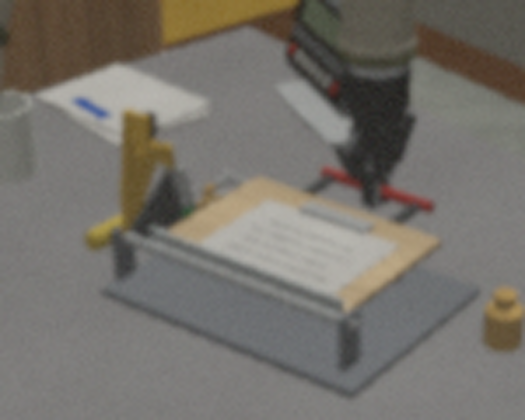

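The board (crop px 180–440, 180–300) lies flat, with the bar held at about (375,190). Raising it.

```bash
python3 -m jog '{"offset":[[-0.0001,0,0.0062],[-0.0002,-0.0001,0.0063],[-0.0004,-0.0001,0.0062],[-0.0005,-0.0001,0.0063],[-0.0007,-0.0002,0.0062],[-0.0008,-0.0002,0.0062],[-0.001,-0.0002,0.0061],[-0.0011,-0.0003,0.0062],[-0.0013,-0.0003,0.0061],[-0.0014,-0.0004,0.0061],[-0.0016,-0.0004,0.006],[-0.0017,-0.0004,0.006],[-0.0019,-0.0005,0.0059],[-0.002,-0.0005,0.0059],[-0.0021,-0.0005,0.0059],[-0.0023,-0.0006,0.0058],[-0.0025,-0.0006,0.0057],[-0.0025,-0.0007,0.0056],[-0.0027,-0.0006,0.0056],[0,0,0]],"yaw":[0,0,0,0,0,0,0,0,0,0,0,0,0,0,0,0,0,0,0,0],"jaw":[1,1,1,1,1,1,1,1,1,1,1,1,1,1,1,1,1,1,1,1]}' 40; python3 -c "
from h import *
st2();print(np.arcsin((manip.get_obs()['position'][2]-.0395)/.25))
for c in ['scene','side']: tips(c,['bar'])"
```

```text
clock: 21.13
position: [0.6467, 0.1237, 0.1557]
ee_rot: [0.614, 0.789, 0.001, 0.001]
ft_force: [6.8, -0.6, -1.0]
grip_width: 0.149
grasp_force: 42.2
t=21.1 theta=0.4799 r=0.2526 zth=0.4854 ftan=-3.8 frad=5.3 [ 6.8 -0.6 -1. ] yoff 0.0027 grip 42.2
phi=0.4606 r=0.2523
0.4835952496326609
scene 14
bar [(0.7, [0.6459, 0.1261, 0.1728])]
side 15
bar [(0.6, [0.4601, -0.564, -0.0011]), (0.57, [0.6462, 0.1187, 0.1736])]
```

```bash
python3 -m jog '{"offset":[[-0.0023,-0.0006,0.0044],[0,0,0],[0.0013,0.0003,-0.0033],[0.0014,0.0003,-0.0033],[0.0013,0.0004,-0.0033],[0.0013,0.0003,-0.0033],[0,0,0]],"yaw":[0,0,0,0,0,0,0],"jaw":[1,1,1,1,1,1,1]}' 40; python3 -c "
from h import *
st2()"
```

```text
clock: 21.92
position: [0.6512, 0.1249, 0.146]
ee_rot: [0.614, 0.79, 0.002, 0.002]
ft_force: [11.0, 0.7, 3.1]
grip_width: 0.144
grasp_force: 42.3
t=21.9 theta=0.4371 r=0.2525 zth=0.4417 ftan=-1.8 frad=11.2 [11.   0.7  3.1] yoff 0.0028 grip 42.3
phi=0.4178 r=0.2523
```

```bash
python3 -m jog '{"offset":[[0.0008,0.0002,-0.0022],[0.0004,0.0001,-0.0011],[0,0,0]],"yaw":[0,0,0],"jaw":[1,1,1]}' 40; python3 -c "
from h import *
st2()"
```

```text
clock: 22.17
position: [0.6523, 0.1252, 0.1435]
ee_rot: [0.614, 0.79, 0.002, 0.002]
ft_force: [8.7, 0.5, 5.5]
grip_width: 0.151
grasp_force: 42.6
t=22.2 theta=0.4262 r=0.2524 zth=0.4307 ftan=1.4 frad=10.0 [8.7 0.5 5.5] yoff 0.0027 grip 42.6
phi=0.4069 r=0.2524
```

```bash
python3 -m jog '{"offset":[[0.0015,0.0003,-0.0005],[0.001,0.0003,-0.0003],[0,0,0]],"yaw":[0,0,0],"jaw":[1,1,1]}' 40; python3 -c "
from h import *
st2()"
```

```text
clock: 22.42
position: [0.6528, 0.1253, 0.1422]
ee_rot: [0.614, 0.789, -0.0, -0.0]
ft_force: [-0.6, -2.0, 8.8]
grip_width: 0.142
grasp_force: 42.9
t=22.4 theta=0.4206 r=0.2525 zth=0.4250 ftan=8.4 frad=2.7 [-0.6 -2.   8.8] yoff 0.0027 grip 42.9
phi=0.4013 r=0.2524
```

The board rests on the tooth at about 0.42. Relieving the press and releasing.

```bash
python3 -m jog '{"offset":[[0,0.0004,0.002],[0,0,0],[0,0,0],[0,0,0],[0,0,0],[0,0,0],[0,0,0]],"yaw":[0,0,0,0,0,0,0],"jaw":[1,1,0.8,0.75,0.7,0.6,0.5]}' 40; python3 -c "
from h import *
st2()
for c in ['scene','side','wrist']: tips(c,['bar'])"
```

```text
clock: 23.0
position: [0.6526, 0.1263, 0.1429]
ee_rot: [0.614, 0.79, -0.0, -0.0]
ft_force: [-0.5, -0.4, 0.5]
grip_width: 0.5
grasp_force: 0.0
t=23.0 theta=0.4231 r=0.2528 zth=0.4281 ftan=0.7 frad=-0.3 [-0.5 -0.4  0.5] yoff 0.0037 grip 0.0
phi=0.4037 r=0.2527
scene 16
bar [(0.72, [0.6505, 0.1264, 0.163])]
side 17
bar [(0.95, [0.6486, 0.1213, 0.1589])]
wrist 18
bar [(0.61, [0.6516, 0.1258, 0.1634])]
```

```bash
python3 -m jog '{"offset":[[0,0,0.006],[0,0,0.012],[0,0,0.015],[0,0,0.018],[0,0,0.018],[0,0,0.018],[0,0,0.018],[0,0,0.018],[0,0,0.015],[0,0,0.01],[0,0,0],[0,0,0]],"yaw":[0,0,0,0,0,0,0,0,0,0,0,0],"jaw":[0.4,0.4,0.4,0.4,0.4,0.4,0.4,0.4,0.4,0.4,0.4,0.4]}' 40
python3 - <<'E'
from h import *
n=['bar','weight_large','weight_small','screwdriver','mug']
tips('scene',n);p=tips('side',n);w=tips('wrist',['bar'])
b=cv2.resize(w['frame'][0:260,20:340,::-1],None,fx=2.2,fy=2.2,interpolation=cv2.INTER_CUBIC)
cv2.imwrite('pics/fin.png',b)
E
```

```text
clock: 24.3
position: [0.653, 0.1259, 0.2916]
ee_rot: [0.614, 0.79, 0.0, 0.0]
ft_force: [0.2, -0.1, 0.4]
grip_width: 0.596
grasp_force: 0.0
scene 19
bar [(0.6, [0.6509, 0.1237, 0.1635])]
weight_large [(0.63, [0.6261, -0.1294, -0.0003]), (0.48, [0.4594, -0.566, -0.0004])]
weight_small [(0.45, [0.7204, -0.1022, -0.0018])]
screwdriver [(0.67, [0.4773, 0.3281, 0.0006])]
mug [(0.84, [0.4219, 0.564, 0.005]), (0.57, [0.4756, 0.3267, 0.0001])]
side 20
bar [(0.95, [0.6502, 0.1213, 0.1607])]
weight_large [(0.44, [0.6233, -0.1257, 0.0025])]
weight_small [(0.47, [0.7207, -0.0969, -0.005]), (0.45, [0.43, 0.0687, 0.0603])]
screwdriver [(0.6, [0.4795, 0.328, -0.0025])]
mug [(0.96, [0.4224, 0.5591, -0.003]), (0.18, [0.7221, -0.0954, -0.003])]
wrist 21
bar [(0.77, [0.6512, 0.1226, 0.1621]), (0.21, [0.4297, 0.0661, 0.062])]
```

View pics/fin.png

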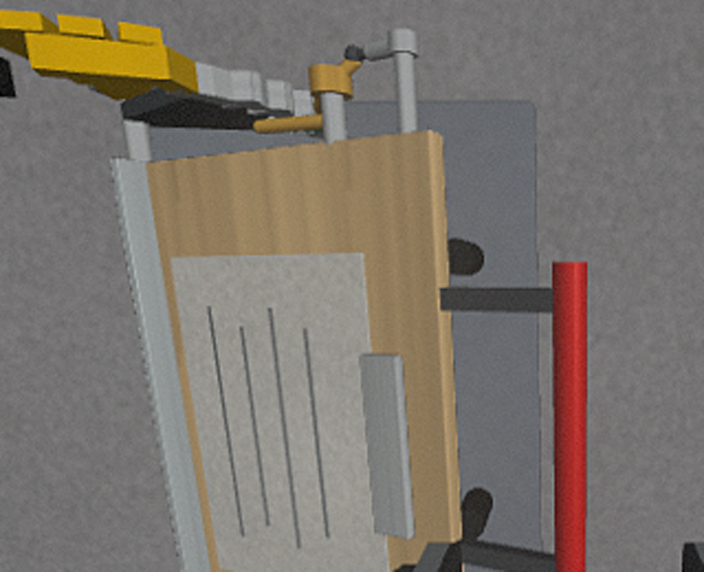

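The board stays propped with the bar at z ≈ 0.162, which is 0.42 rad, the second notch. In the crop the brass pawl lies towards the teeth at px (290,125). The bystanders I checked have not moved and the gripper is clear.

```bash
python3 -c "
from workcell import manip
print(manip.hand_in())"
```

```text
the job is handed in; nothing more can be done
None
```

The board is handed in resting on its pawl in the second notch (about 0.42 rad), gripper clear and nothing seen disturbed. Two contacts were harder than intended: about 20 N rise at the bar on the stop (limit about 22 N, 6–12 N intended) and about 19 N on the flat rests, backed off both times.

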